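# Tip a block of tooling board over onto the mill bed

### The arm

A 6-joint arm with a two-finger parallel gripper is mounted at the origin on the work surface. World frame = base frame: x ahead of the robot, y to its left, z up, the work surface at z = 0. Lengths are in m, angles in rad, forces in N, time in s.
With the tool pointing down it reaches from about 0.325 to 0.775 m from the base axis. Payload 5.5 kg.
Tool frame: the origin (TCP) lies at the very end of the fingers, on their centre line; the grasp point (between the pads) lies 19 mm behind it (arm.grasp_offset is the distance from the TCP to the grasp point, in m); z points along the fingers, y is the direction in which the jaws open and shut (so a half turn about z gives the same grasp; the last joint's range is limited). The gripper opens to 88 mm and grips with 3 to 60 N. Pads are 20 mm wide; open, the fingers measure 115 mm over their backs; the gripper's body (75 mm by 178 mm) begins 61 mm behind the grasp point.
Start: joints at [-1.338, 0.091, 1.231, -0, 1.82, -0.057], TCP at [0.171, -0.575, 0.223] pointing down, gripper open.
Joint ranges: [-2.87, 2.87], [-0.86, 2.18], [0.17, 2.46], [-1.51, 4.65], [0.06, 2.69], [-2.65, 2.65]. Speed limits (rad/s): [2.57, 2.57, 3.01, 3.14, 3.14, 3.14].

### API

Orientations are given as a rotation vector (axis times angle).
In Python, from plant import telemetry, imaging, order, arm gives the robot as it stands.
- The arm moves only by the tool move_arm, never from a script. Its argument "increments" is one flat list of numbers, 7 for each row, row after row: the turn, a rotation vector about the tool's x, y, z in degrees, then the shift along the tool's x, y, z in mm, then the opening, from 0 (shut) to 1 (fully open). A call has 1 to 5 rows; each row shifts and turns the commanded pose from where the row before left it, along the tool's axes as they then stand; what a row does not reach is not made up. A row lasts 1/12 s, in which the tool goes at most 41.7 mm and 7.16 degrees, less where a joint would pass 70% of its speed; a pose out of reach is approached as far as the arm can. A call is refused whole if a number of a shift passes 41.7 or a number of a turn 7.16, either way. A call with a gripper value outside its range is refused whole. The fingers move at their own pace and stop on an object; "newtons" is the grip in N (left out, the last holds). Time passes only in rows, so rows that do not move let the fingers close. It gives the time, the measured TCP pose, the force and the opening at its end, in the units of the state.
- telemetry.get_obs(): the state, without advancing time (a new reading comes with each control period).
- imaging.camera(name): name is "side" or "top" or "wrist"; returns the picture (384x512x3 uint8, red, green, blue); there is no depth.
- imaging.camera_info(name): a dict with "fx", "fy", "cx", "cy" (pixels), "k1" (the pictures are not rectified: a ray, as slopes to the right and down, at radius r is drawn at 1 + k1 r^2 times it, then the intrinsics apply), "world_from_camera" (4x4, takes a point from camera to world coordinates); the wrist camera has in their place "T_tool_cam" (4x4, takes a point from camera to tool coordinates, whose origin is the TCP and whose axes are the flange's). Camera axes: x right, y down, z forward; pixel columns grow to the right and rows downward; lengths in m; the calibration is good to about 2 mm. A picture is of the moment at which its call begins: read the wrist's pose just before it. camera_info takes no time and is no camera call.
- order.close_job(): hands the job in, once; it reports no verdict.
The state is a dict: "time_s": time; "qpos": joint angles; "qd": joint speeds; "effort": joint torques, N m; "tcp_pos": TCP position; "tcp_rot": TCP orientation; "ft_force": force on the tool from outside, world axes, zero at the start; "ft_torque": the same for the moment, N m; "width": finger opening in m.
Only numpy, scipy, OpenCV 4.12 (cv2) and the standard library are available. Lean on these libraries where they do the work, as an engineer would, in place of code of your own. Each camera call takes 0.05 s, during which the arm holds its last target. There are 200 camera calls.

### The job

Load the tall pink tooling-board block onto the mill bed, on its side: slide it upright against the yellow stop bar and press it there with about 10 N for half a second, still standing, then push high on its face, following it up and over, so that it tips across the bar and lies flat on the bed, and finally push it along the bed until its end is square against the orange pad of the blue end fence and press it there with about 10 N for half a second. Keep every push on the block under 20 N, and leave the block free, lying between the two side strips. Do not disturb the tools, bottles and printed parts standing around.

Things in the scene. Friction and masses are not known exactly. Their poses are not given: they have to be found in the camera images.
- bed: Fixed aluminium mill bed on the table, top 10 mm high, 192 mm long (own x) by 220 mm wide (y). Origin: table height, middle of its front edge (nearest the robot) where the yellow stop bar is clamped; x runs along the bed from the robot to the blue fence, z up. Dark side strips stand 8 mm above the bed, inner faces at y = -88 and +88 mm. Place and yaw vary.
- stop_bar: Front edge of the bed, as the bed's origin. Its yellow bar, 220 mm wide, 10 mm tall, is clamped rigidly jutting 0 to 10 mm out of it to the robot, differently each time (not measured: feel for it). Pushed 35 mm up or lower, the block stays standing at it. Pushed 100 mm up it tips (6 to 10 N) about its foot; the pushed face rises, so follow its arc, up as well as forward: a level push jams.
- end_fence: Fixed blue fence at the bed's far end, 170 mm wide, 40 mm tall over the bed. Origin: bed-top height, middle of its face to the robot, at bed x = 165 mm; axes as the bed's. Its orange stop pad (130 wide, to 32 mm up) is clamped rigidly 4 to 14 mm in front of that face, differently each time (not measured: feel for it). The tipped block lies 30 to 80 mm short of it, centre 57.5 mm up.
- block_mid (a point): Centre of the loose pink block with paler glue lines, 95 (own x) x 120 (y) x 120 mm (z), 0.65 to 0.95 kg. Starts upright on the table, x along the bed's within 0.15 rad, front face 25 to 50 mm short of the bed's front edge, up to 12 mm off its mid line. Friction unknown: sliding takes about 2 to 7 N, so a stop gets the push less that. Past 0.7 rad of tilt it falls onto the bed by itself.
- dust_brush: Bystander: loose brush on the table along the right side (-y) of the bed; leave alone.
- spanner: Bystander: loose spanner on the table along the left side (+y) of the bed; leave alone.
- resin_a: Bystander: loose black resin bottle, 68 mm wide, 170 mm tall, origin under its middle.
- resin_b: Bystander: loose black resin bottle with a grey label, 68 mm wide, 170 mm tall, origin under its middle.
- green_cup: Bystander: loose lime-green printed cup, 68 mm wide, 70 mm tall, origin under its middle.
- green_ring: Bystander: loose lime-green printed ring, 72 mm wide, 30 mm tall, origin under its middle.
- orange_rook: Bystander: loose orange printed rook, 48 mm wide, 70 mm tall, origin under its middle.

How it is judged:
By the outcome, as a careful person would: the job done as asked, in the order asked, and still so for the second after the job is handed in, with the robot touching nothing.
It also fails if it takes over 72 s, if anything falls off the work surface, if the arm or the gripper's body presses on something with over 40 N, if the wrist force passes 120 N, or if a joint passes its speed limit or range.

## Working session

There is one attempt and no reset: what is moved stays moved. The work goes in short steps, Python scripts to look and compute and a tool call to move; the robot and the scene stay as the last step left them, time stands still between calls to the robot, and variables do not carry over. Pictures are saved under pics/ and viewed, about 8 in all and at most 12, crops included, and the job is handed in when it is done.

Besides the shell and the picture viewer there is one more tool, called as name(argument=value, ...), one argument or row to a line, values as JSON. move_arm: Moves the arm, as the interface text tells. Its arguments: {"type":"object","properties":{"increments":{"type":"array"},"newtons":{"type":"number"}},"required":["increments"]}

```bash
ls; mkdir -p pics; python3 - <<'E'
from plant import telemetry, imaging, order, arm
import cv2,numpy as np
print(telemetry.get_obs())
for n in ("top","side"):
    im=imaging.camera(n); cv2.imwrite(f"pics/{n}0.png",cv2.resize(im[:,:,::-1],(768,576)))
    cv2.imwrite(f"{n}raw.png",im[:,:,::-1])
    print(n,imaging.camera_info(n))
print(imaging.camera_info("wrist")); print([a for a in dir(arm) if a[0]!='_'])
E
```

```text
pics
{'time_s': 0.0, 'qpos': array([-1.33771452e+00,  9.18283531e-02,  1.23183044e+00,  2.07107641e-05,
        1.81979120e+00, -5.67181859e-02]), 'qd': array([ 1.24343812e-03, -2.95237133e-03, -6.82690944e-04,  2.45645715e-05,
        1.56360454e-04,  8.68492501e-04]), 'effort': array([ 1.41610126e-03, -4.46446788e+01, -4.06445324e+01,  7.00923661e-02,
        2.93150428e-02, -1.33152644e-04]), 'tcp_pos': array([ 0.17138585, -0.57470819,  0.22155645]), 'tcp_rot': array([-3.10683622e+00, -4.53365977e-01,  2.25390554e-04]), 'ft_force': array([ 0.26073537,  0.01672893, -0.26489489]), 'ft_torque': array([-0.00164192,  0.00522349, -0.03166031]), 'width': 0.08792535269656933}
top {'fx': 362.498625905619, 'fy': 362.498625905619, 'cx': 257.7598691776679, 'cy': 191.86684766025755, 'k1': -0.07437316199606923, 'world_from_camera': array([[-6.97294532e-04, -9.93347825e-01,  1.15150389e-01,
         5.09142678e-01],
       [-9.99915632e-01, -8.00998608e-04, -1.29648361e-02,
         1.33158047e-03],
       [ 1.29708271e-02, -1.15149715e-01, -9.93263460e-01,
         9.97239515e-01],
       [ 0.0
[... 295 characters left out ...]
    [-0.13909254,  0.552089  , -0.82210158,  0.9816352 ],
       [ 0.00831554, -0.82949092, -0.55845829,  0.74369126],
       [ 0.        ,  0.        ,  0.        ,  1.        ]])}
{'fx': 339.8439367755644, 'fy': 339.8439367755644, 'cx': 255.6966101977073, 'cy': 198.12113520012227, 'k1': -0.0957597335465364, 'T_tool_cam': array([[ 7.05832149e-04, -9.55705331e-01, -2.94324348e-01,
         8.05003386e-02],
       [ 9.99999515e-01,  4.72404294e-04,  8.64191175e-04,
         2.99196715e-04],
       [-6.86872027e-04, -2.94324815e-01,  9.55705201e-01,
        -1.63001765e-01],
       [ 0.00000000e+00,  0.00000000e+00,  0.00000000e+00,
         1.00000000e+00]])}
['PlanningError', 'grasp_offset']
```

View pics/top0.png

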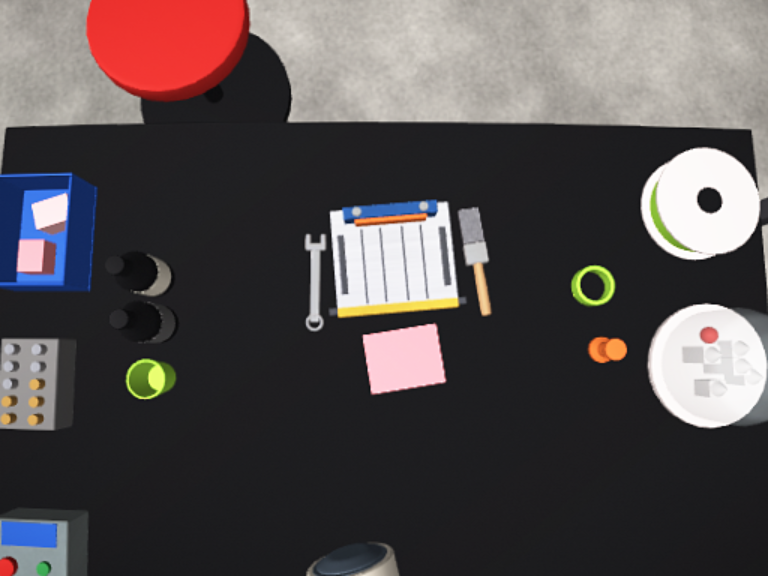

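View pics/side0.png

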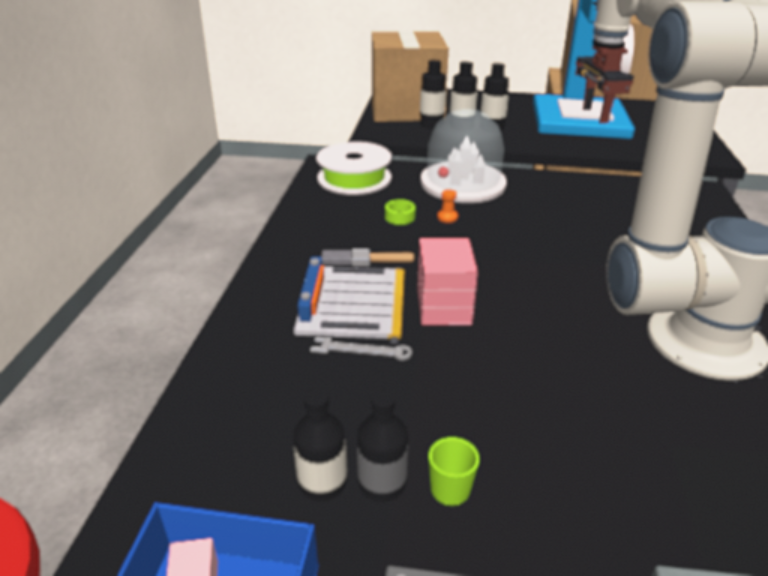

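The top view shows the block's top corners at about (363,336), (436,324), (445,382), (371,394) and the bed's corners at (337,316), (459,306), (447,203), (330,211). The side view confirms that the block is upright short of the bar and that the lane behind it is clear.

```bash
cat > h.py <<'E'
import numpy as np, cv2
from scipy.spatial.transform import Rotation as R
from plant import telemetry, imaging
def pix2w(name,uv,z,info=None):
    c=imaging.camera_info(name); uv=np.atleast_2d(np.array(uv,float))
    K=np.array([[c['fx'],0,c['cx']],[0,c['fy'],c['cy']],[0,0,1]])
    p=cv2.undistortPoints(uv[:,None],K,np.array([c['k1'],0,0,0,0]))[:,0]
    T=c['world_from_camera']
    if 0: pass
    d=np.c_[p,np.ones(len(p))]@T[:3,:3].T; o=T[:3,3]
    s=(z-o[2])/d[:,2]; return o+s[:,None]*d
E
python3 - <<'E'
from h import *
im=cv2.imread('topraw.png'); hsv=cv2.cvtColor(im,cv2.COLOR_BGR2HSV)
def mask(lo,hi,roi):
    m=cv2.inRange(hsv,np.array(lo),np.array(hi)); q=np.zeros_like(m); x0,y0,x1,y1=roi; q[y0:y1,x0:x1]=m[y0:y1,x0:x1]; return q
np.set_printoptions(precision=4,suppress=True)
def rect(m):
    c=max(cv2.findContours(m,0,1)[0],key=cv2.contourArea); r=cv2.minAreaRect(c); return cv2.boxPoints(r),c
for nm,lo,hi,z in (('block',(165,30,120),(180,150,255),.12),('block2',(0,30,120),(6,150,255),.12),('bar',(20,120,100),(32,255,255),.02),('blue',(100,120,60),(120,255,255),.05),('orange',(5,150,120),(15,255,255),.042),('bed',(0,0,150),(180,25,255),.01)):
    m=mask(lo,hi,(200,120,320,275))
    try:
        b,c=rect(m); w=pix2w('top',b,z)
        print(nm,cv2.contourArea(c)); print(np.c_[b*1.5,w[:,:2]])
        print(' ctr',w.mean(0)[:2],[np.degrees(np.arctan2(*(w[(i+1)%4]-w[i])[1::-1])).round(1) for i in range(4)],[np.linalg.norm(w[(i+1)%4]-w[i]).round(4) for i in range(4)])
    except Exception as e: print(nm,e)
E
```

```text
block 1963.0
[[360.7703 334.6216   0.535    0.0315]
 [435.9324 322.0946   0.5551  -0.0897]
 [445.9054 381.9324   0.4594  -0.1048]
 [370.7433 394.4594   0.4399   0.0153]]
 ctr [ 0.4973 -0.0369] [np.float64(-80.6), np.float64(-171.1), np.float64(99.2), np.float64(9.7)] [np.float64(0.1229), np.float64(0.097), np.float64(0.1217), np.float64(0.0965)]
block2 0.0
[[354.     223.5      0.7175   0.0436]
 [354.     223.5      0.7175   0.0436]
 [354.     223.5      0.7175   0.0436]
 [354.     223.5      0.7175   0.0436]]
 ctr [0.7175 0.0436] [np.float64(0.0), np.float64(0.0), np.float64(0.0), np.float64(0.0)] [np.float64(0.0), np.float64(0.0), np.float64(0.0), np.float64(0.0)]
bar 420.5
[[336.7464 307.9083   0.5859   0.0785]
 [457.1358 297.3478   0.6051  -0.1391]
 [457.9697 306.8536   0.5879  -0.1404]
 [337.5802 317.414    0.5688   0.0768]]
 ctr [ 0.5869 -0.031 ] [np.float64(-85.0), np.float64(-175.9), np.float64(95.0), np.float64(5.5)] [np.float64(0.2184), np.float64(0.0173), np.float64(0.218), np.float64(0.0172)]
blue 430.5
[[341.8121 206.5083   0.7651   0.069 ]
 [436.3201 197.5924   0.7821  
[... 261 characters left out ...]
301)]
orange 166.0
[[353.8552 218.7621   0.7447   0.0477]
 [425.8552 212.7621   0.7561  -0.0819]
 [426.4138 219.4655   0.7437  -0.0828]
 [354.4139 225.4655   0.7324   0.0466]]
 ctr [ 0.7442 -0.0176] [np.float64(-85.0), np.float64(-175.9), np.float64(95.0), np.float64(5.1)] [np.float64(0.1301), np.float64(0.0124), np.float64(0.1299), np.float64(0.0124)]
bed 4251.5
[[328.6862 210.7345   0.7678   0.0962]
 [448.8517 200.7207   0.7877  -0.1281]
 [456.8587 296.8035   0.6071  -0.14  ]
 [336.6931 306.8173   0.5887   0.0794]]
 ctr [ 0.6878 -0.0231] [np.float64(-84.9), np.float64(-176.2), np.float64(94.8), np.float64(5.4)] [np.float64(0.2251), np.float64(0.181), np.float64(0.2202), np.float64(0.1799)]
```

```bash
cat >> h.py <<'E'
np.set_printoptions(precision=4,suppress=True)
YAW=np.radians(5.1); F=np.array([np.cos(YAW),np.sin(YAW),0]); L=np.array([-np.sin(YAW),np.cos(YAW),0])
O=np.array([0.577,-0.032,0])   # bed front edge mid (bar front), approx
def tool(tilt,yaw=YAW):  # tool z forward by tilt deg from straight down
    t=np.radians(tilt); f=np.array([np.cos(yaw),np.sin(yaw),0]); up=np.array([0,0,1.])
    z=np.sin(t)*f-np.cos(t)*up; x=np.cos(t)*f+np.sin(t)*up; return R.from_matrix(np.c_[x,np.cross(z,x),z])
def plan(p1,R1,n,op,p0=None,R0=None):
    o=telemetry.get_obs(); p=o['tcp_pos'] if p0 is None else p0; Rc=R.from_rotvec(o['tcp_rot']) if R0 is None else R0
    dp=(p1-p)/n; dr=(R1*Rc.inv()).as_rotvec()/n
    for i in range(n):
        s=Rc.inv().apply(dp)*1000; w=np.degrees(Rc.inv().apply(dr))
        print(', '.join(f'{v:g}' for v in list(w.round(1))+list(s.round(1))+[op])); Rc=R.from_rotvec(dr)*Rc
def st():
    o=telemetry.get_obs(); Rc=R.from_rotvec(o['tcp_rot']).as_matrix(); z=Rc[:,2]
    d=o['tcp_pos']-O
    print('t',round(o['time_s'],2),'p',o['tcp_pos'],'bedF',d@F*1e3,'L',d@L*1e3,'tilt',np.degrees(np.arctan2(z@F,-z[2])).round(1),'yaw',np.degrees(np.arctan2(-Rc[0,1]*-1,-Rc[1,1])).round(1),'F',o['ft_force'],'q',o['qpos'])
E
python3 - <<'E'
from h import *
st()
plan(np.array([.36,-.055,.16]),tool(25),16,.8)
E
```

```text
t 0.1 p [ 0.1714 -0.5747  0.2216] bedF -452.2659843942267 L -504.52206421571424 tilt -0.0 yaw 16.6 F [-0.0229 -0.9336  0.5148] q [-1.3377  0.0918  1.2317 -0.      1.8198 -0.0567]
-0.2, 1.6, 0.7, 20.6, -27.8, 3.9, 0.8
-0.2, 1.6, 0.7, 20.1, -28, 4.4, 0.8
-0.2, 1.6, 0.7, 19.6, -28.3, 4.8, 0.8
-0.2, 1.6, 0.7, 19.2, -28.5, 5.3, 0.8
-0.2, 1.6, 0.7, 18.7, -28.8, 5.7, 0.8
-0.2, 1.6, 0.7, 18.1, -29, 6.1, 0.8
-0.2, 1.6, 0.7, 17.6, -29.3, 6.5, 0.8
-0.2, 1.6, 0.7, 17.1, -29.5, 6.9, 0.8
-0.2, 1.6, 0.7, 16.5, -29.7, 7.3, 0.8
-0.2, 1.6, 0.7, 15.9, -29.9, 7.7, 0.8
-0.2, 1.6, 0.7, 15.4, -30.2, 8, 0.8
-0.2, 1.6, 0.7, 14.8, -30.4, 8.3, 0.8
-0.2, 1.6, 0.7, 14.2, -30.6, 8.6, 0.8
-0.2, 1.6, 0.7, 13.5, -30.8, 8.9, 0.8
-0.2, 1.6, 0.7, 12.9, -31, 9.2, 0.8
-0.2, 1.6, 0.7, 12.3, -31.1, 9.4, 0.8
```

move_arm(
  increments=[-0.2,1.6,0.7,20.6,-27.8,4,0.8,-0.2,1.6,0.7,20,-28,4.4,0.8,-0.2,1.6,0.7,19.6,-28.3,4.8,0.8,-0.2,1.6,0.7,19.2,-28.5,5.3,0.8,-0.2,1.6,0.7,18.7,-28.8,5.7,0.8],
)

```text
time_s: 0.52
tcp_pos: [0.2306, -0.411, 0.2021]
tcp_rot: [-3.109, -0.355, -0.222]
ft_force: [0.4, 0.2, -0.0]
width: 0.0703
```

move_arm(
  increments=[-0.2,1.6,0.7,18,-29,6,0.8,-0.2,1.6,0.7,17.6,-29.3,6.5,0.8,-0.2,1.6,0.7,17,-29.5,7,0.8,-0.2,1.6,0.7,16.5,-29.7,7.3,0.8,-0.2,1.6,0.7,16,-30,7.7,0.8],
)

```text
time_s: 0.93
tcp_pos: [0.2893, -0.2487, 0.1827]
tcp_rot: [-3.093, -0.257, -0.441]
ft_force: [1.3, 0.3, 0.2]
width: 0.0704
```

```bash
python3 - <<'E'
from h import *
st()
plan(np.array([.36,-.055,.16]),tool(25),6,.8)
E
```

```text
t 0.93 p [ 0.2893 -0.2487  0.1827] bedF -305.7745523025915 L -190.2424597713529 tilt 16.2 yaw 9.4 F [1.3147 0.3089 0.1568] q [-1.0371 -0.7025  1.966   0.2608  1.7521  0.4317]
-0.1, 1.5, 0.7, 15.3, -30, 7.8, 0.8
-0.1, 1.5, 0.7, 14.7, -30.2, 8.2, 0.8
-0.1, 1.5, 0.7, 14.1, -30.4, 8.5, 0.8
-0.1, 1.5, 0.7, 13.5, -30.6, 8.8, 0.8
-0.1, 1.5, 0.7, 12.9, -30.8, 9.1, 0.8
-0.1, 1.5, 0.7, 12.3, -30.9, 9.3, 0.8
```

```bash
python3 - <<'E'
from h import *
plan(np.array([.40,-.049,.15]),tool(22),7,.8)
E
```

```text
-0.1, 0.8, 0.6, 18.3, -25.7, 9.7, 0.8
-0.1, 0.8, 0.6, 17.8, -25.9, 9.9, 0.8
-0.1, 0.8, 0.6, 17.4, -26.1, 10.2, 0.8
-0.1, 0.8, 0.6, 17, -26.3, 10.4, 0.8
-0.1, 0.8, 0.6, 16.5, -26.5, 10.6, 0.8
-0.1, 0.8, 0.6, 16.1, -26.6, 10.8, 0.8
-0.1, 0.8, 0.6, 15.7, -26.8, 11, 0.8
```

move_arm(
  increments=[-0.1,0.8,0.6,18.3,-25.7,9.7,0.8,-0.1,0.8,0.6,17.8,-25.9,9.9,0.8,-0.1,0.8,0.6,17.4,-26,10.2,0.8,-0.1,0.8,0.6,17,-26.3,10.4,0.8,-0.1,0.8,0.6,16.5,-26.5,10.6,0.8],
)

```text
time_s: 1.35
tcp_pos: [0.3722, -0.1082, 0.1582]
tcp_rot: [-3.076, -0.173, -0.537]
ft_force: [-0.2, -0.5, -1.0]
width: 0.0705
```

move_arm(
  increments=[-0.1,0.8,0.6,16,-26.6,10.8,0.8,-0.1,0.8,0.6,15.7,-26.8,11,0.8,0,0,0,0,0,0,0.8],
)

```text
time_s: 1.6
tcp_pos: [0.4055, -0.0469, 0.1489]
tcp_rot: [-3.064, -0.155, -0.58]
ft_force: [-0.3, 0.1, 0.3]
width: 0.0703
```

```bash
python3 - <<'E'
from h import *
from scipy.optimize import least_squares
st(); o=telemetry.get_obs()
D=[([-1.33771,.09183,1.23183,0,1.81979,-.05672],[.17139,-.57471,.22156]),([-1.0371,-.7025,1.966,.2608,1.7521,.4317],[.2893,-.2487,.1827]),(o['qpos'],o['tcp_pos'])]
Ry=lambda a:R.from_euler('y',a); Rz=lambda a:R.from_euler('z',a)
def fk(q,k):
    h,l1,e,l2,d,s=k
    a=Rz(q[0]); p=a.apply([0,s,h]); a=a*Ry(q[1]); p=p+a.apply([0,0,l1]); a=a*Ry(q[2]); p=p+a.apply([e,0,l2]); a=a*Rz(q[3])*Ry(q[4]); return p+a.apply([0,0,d])
f=least_squares(lambda k:np.concatenate([fk(q,k)-p for q,p in D]),[.2,.35,0,.35,.3,.0])
print(f.x,f.cost)
np.save('k.npy',f.x)
E
```

```text
t 1.6 p [ 0.4055 -0.0469  0.1489] bedF -172.16002472651377 L 0.3794409789968509 tilt 21.4 yaw 5.8 F [-0.3397  0.0846  0.3095] q [-0.3318 -0.8484  2.1226  0.1546  1.526   1.1577]
[0.1564 0.3725 0.0962 0.5587 0.3492 0.034 ] 1.015541881062615e-09
```

```bash
cat >> h.py <<'E'
from scipy.optimize import least_squares
KK=np.load('k.npy'); LO=np.array([-2.87,-.86,.17,-1.51,.06,-2.65]); HI=np.array([2.87,2.18,2.46,4.65,2.69,2.65])
Ry=lambda a:R.from_euler('y',a); Rz=lambda a:R.from_euler('z',a)
def fk(q,k=KK):
    h,l1,e,l2,d,s=k
    a=Rz(q[0]); p=a.apply([0,s,h]); a=a*Ry(q[1]); p=p+a.apply([0,0,l1]); a=a*Ry(q[2]); p=p+a.apply([e,0,l2]); a=a*Rz(q[3])*Ry(q[4]); p=p+a.apply([0,0,d]); return p,a*Rz(q[5]+np.pi/2)
def ik(p,Rt,q0):
    f=least_squares(lambda q:np.r_[(fk(q)[0]-p)*5,(fk(q)[1]*Rt.inv()).as_rotvec()],np.clip(q0,LO+1e-3,HI-1e-3),bounds=(LO,HI))
    return f.x,f.cost
E
python3 - <<'E'
from h import *
o=telemetry.get_obs(); p,r=fk(o['qpos']); print(p,(r*R.from_rotvec(o['tcp_rot']).inv()).as_rotvec(), (fk(o['qpos'])[1].inv()*R.from_rotvec(o['tcp_rot'])).as_rotvec())
for z in (.022,.035,.1,.15,.2):
  for t in (15,25,35,45,60,75):
    row=[]
    for x in (-.19,-.175,-.16,-.13,-.1,-.05,0,.05):
        q,c=ik(O+F*x+[0,0,z],tool(t),o['qpos']); row.append('ok' if c<1e-6 else f'{c:.0e}')
    print(z,t,row)
E
```

```text
[ 0.4055 -0.0469  0.1489] [ 0.  0. -0.] [-0.  0. -0.]
0.022 15 ['ok', 'ok', 'ok', 'ok', 'ok', 'ok', 'ok', 'ok']
0.022 25 ['4e-03', '2e-03', '1e-04', 'ok', 'ok', 'ok', 'ok', 'ok']
0.022 35 ['2e-02', '2e-02', '1e-02', '2e-03', 'ok', 'ok', 'ok', 'ok']
0.022 45 ['5e-02', '4e-02', '3e-02', '2e-02', '6e-03', 'ok', 'ok', 'ok']
0.022 60 ['1e-01', '1e-01', '9e-02', '7e-02', '5e-02', '2e-02', '2e-03', 'ok']
0.022 75 ['1e-01', '1e-01', '1e-01', '1e-01', '9e-02', '5e-02', '2e-02', '2e-04']
0.035 15 ['ok', 'ok', 'ok', 'ok', 'ok', 'ok', 'ok', 'ok']
0.035 25 ['5e-03', '2e-03', '2e-04', 'ok', 'ok', 'ok', 'ok', 'ok']
0.035 35 ['3e-02', '2e-02', '1e-02', '3e-03', 'ok', 'ok', 'ok', 'ok']
0.035 45 ['5e-02', '4e-02', '4e-02', '2e-02', '6e-03', 'ok', 'ok', 'ok']
0.035 60 ['1e-01', '9e-02', '8e-02', '6e-02', '4e-02', '2e-02', '2e-03', 'ok']
0.035 75 ['1e-01', '1e-01', '1e-01', '1e-01', '9e-02', '5e-02', '2e-02', '4e-04']
0.1 15 ['ok', 'ok', 'ok', 'ok', 'ok', 'ok', 'ok', 'ok']
0.1 25 ['5e-03', '2e-03', '3e-04', 'ok', 'ok', 'ok', 'ok', 'ok']
0.1 35 ['3e-02', '2e-02', '1e-02', '4e-03', '2e-05', 'ok', 'ok', 'o
[... 359 characters left out ...]
 ['2e-02', '2e-02', '1e-02', '3e-03', '8e-06', 'ok', 'ok', 'ok']
0.15 45 ['6e-02', '5e-02', '4e-02', '2e-02', '9e-03', 'ok', 'ok', 'ok']
0.15 60 ['1e-01', '9e-02', '8e-02', '6e-02', '4e-02', '1e-02', 'ok', 'ok']
0.15 75 ['1e-01', '1e-01', '1e-01', '8e-02', '6e-02', '3e-02', '9e-03', 'ok']
0.2 15 ['ok', 'ok', 'ok', 'ok', 'ok', 'ok', 'ok', 'ok']
0.2 25 ['2e-03', '4e-04', 'ok', 'ok', 'ok', 'ok', 'ok', 'ok']
0.2 35 ['2e-02', '1e-02', '9e-03', '2e-03', 'ok', 'ok', 'ok', 'ok']
0.2 45 ['5e-02', '4e-02', '4e-02', '2e-02', '8e-03', 'ok', 'ok', 'ok']
0.2 60 ['1e-01', '9e-02', '8e-02', '6e-02', '4e-02', '1e-02', '1e-04', 'ok']
0.2 75 ['1e-01', '1e-01', '9e-02', '8e-02', '6e-02', '3e-02', '6e-03', 'ok']
```

```bash
python3 - <<'E'
from h import *
o=telemetry.get_obs()
for x,z,t in ((-.157,.149,22),(-.157,.08,22),(-.157,.024,22),(-.14,.024,25),(-.12,.024,29)): print(ik(O+F*x+L*.002+[0,0,z],tool(t),o['qpos']))
plan(O+F*-.157+L*.002+[0,0,.024],tool(21.5),5,.8)
E
```

```text
(array([-0.3047, -0.8118,  2.106 ,  0.1447,  1.491 ,  1.1916]), np.float64(2.513313322694468e-24))
(array([-0.3047, -0.8241,  2.2344,  0.147 ,  1.3763,  1.1746]), np.float64(2.4785462296679168e-17))
(array([-0.3047, -0.8092,  2.3257,  0.151 ,  1.2713,  1.1583]), np.float64(1.2456431668077443e-15))
(array([-0.3044, -0.8042,  2.336 ,  0.1741,  1.2082,  1.1487]), np.float64(1.4032984252378956e-16))
(array([-0.3066, -0.8046,  2.3559,  0.2085,  1.126 ,  1.1298]), np.float64(4.081184727890415e-17))
-0.1, 0, 0.1, -6.3, -0.3, 24.4, 0.8
-0.1, 0, 0.1, -6.3, -0.3, 24.4, 0.8
-0.1, 0, 0.1, -6.3, -0.3, 24.4, 0.8
-0.1, 0, 0.1, -6.3, -0.3, 24.4, 0.8
-0.1, 0, 0.1, -6.3, -0.3, 24.4, 0.8
```

move_arm(
  increments=[-0.1,0,0.1,-6.3,-0.3,24.4,0.8,-0.1,0,0.1,-6.3,-0.3,24.4,0.8,-0.1,0,0.1,-6.3,-0.3,24.4,0.8,-0.1,0,0.1,-6.3,-0.3,24.4,0.8,-0.1,0,0.1,-6.3,-0.3,24.4,0.8],
)

```text
time_s: 2.02
tcp_pos: [0.4196, -0.051, 0.0242]
tcp_rot: [-3.077, -0.126, -0.583]
ft_force: [0.9, 0.3, -0.0]
width: 0.0698
```

```bash
python3 - <<'E'
from h import *
st()
plan(O+F*-.125+L*.002+[0,0,.025],tool(28),10,.8)
E
```

```text
t 2.02 p [ 0.4196 -0.051   0.0242] bedF -158.50837827027243 L -4.947459865661541 tilt 21.4 yaw 4.6 F [ 0.8717  0.3305 -0.0145] q [-0.3129 -0.7981  2.3173  0.1399  1.2745  1.1586]
0.1, 0.7, -0, 3.1, -0.7, 1.1, 0.8
0.1, 0.7, -0, 3.1, -0.7, 1.2, 0.8
0.1, 0.7, -0, 3.1, -0.7, 1.2, 0.8
0.1, 0.7, -0, 3.1, -0.7, 1.3, 0.8
0.1, 0.7, -0, 3.1, -0.7, 1.3, 0.8
0.1, 0.7, -0, 3.1, -0.7, 1.3, 0.8
0.1, 0.7, -0, 3.1, -0.7, 1.4, 0.8
0.1, 0.7, -0, 3, -0.7, 1.4, 0.8
0.1, 0.7, -0, 3, -0.7, 1.4, 0.8
0.1, 0.7, -0, 3, -0.7, 1.5, 0.8
```

move_arm(
  increments=[0.1,0.7,0,3,-0.7,1.1,0.8,0.1,0.7,0,3,-0.7,1.2,0.8,0.1,0.7,0,3,-0.7,1.2,0.8,0.1,0.7,0,3,-0.7,1.3,0.8,0.1,0.7,0,3,-0.7,1.3,0.8],
)

```text
time_s: 2.43
tcp_pos: [0.4369, -0.0463, 0.028]
tcp_rot: [-3.046, -0.128, -0.681]
ft_force: [-0.0, 0.1, 0.2]
width: 0.0703
```

move_arm(
  increments=[0.1,0.7,0,2,-0.7,0.9,0.8,0.1,0.7,0,2,-0.7,0.9,0.8,0.1,0.7,0,2,-0.7,0.9,0.8,0.1,0.7,0,2,-0.7,1,0.8,0.1,0.7,0,2,-0.7,1,0.8],
)

```text
time_s: 2.85
tcp_pos: [0.4464, -0.0414, 0.0268]
tcp_rot: [-3.014, -0.131, -0.765]
ft_force: [-7.9, -1.4, 3.6]
width: 0.0698
```

```bash
python3 - <<'E'
from h import *
st(); print(telemetry.get_obs()['ft_torque'])
plan(O+F*-.115+L*.002+[0,0,.025],tool(30),5,.8)
cv2.imwrite('pics/w1.png',imaging.camera('wrist')[:,:,::-1])
E
```

```text
t 2.85 p [ 0.4464 -0.0414  0.0268] bedF -130.9507501245842 L 2.235952184783128 tilt 28.5 yaw 5.1 F [-7.8942 -1.3745  3.6296] q [-0.3249 -0.8409  2.3671  0.2174  1.1653  1.1191]
[-0.0181  0.9546 -0.0044]
-0.1, 0.3, -0, 2.6, 0, 1.8, 0.8
-0.1, 0.3, -0, 2.6, 0, 1.8, 0.8
-0.1, 0.3, -0, 2.6, 0, 1.9, 0.8
-0.1, 0.3, -0, 2.6, 0, 1.9, 0.8
-0.1, 0.3, -0, 2.6, 0, 1.9, 0.8
```

View pics/w1.png

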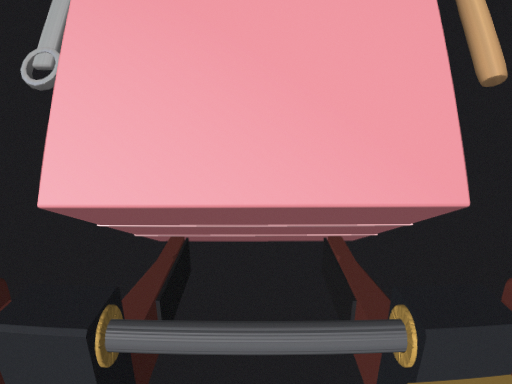

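The wrist view shows the back face square to the gripper (its top edge level at row 206), with both fingers on it and the sides clear. I'll slide it on.

move_arm(
  increments=[0,0,0,1.8,0,1,0.8,0,0,0,1.8,0,1,0.8,0,0,0,1.8,0,1,0.8,0,0,0,1.8,0,1,0.8,0,0,0,1.8,0,1,0.8],
)

```text
time_s: 3.32
tcp_pos: [0.4565, -0.0407, 0.0266]
tcp_rot: [-3.014, -0.13, -0.764]
ft_force: [-7.5, -0.8, 4.5]
width: 0.0701
```

move_arm(
  increments=[0,0,0,1.3,0,0.7,0.8,0,0,0,1.3,0,0.7,0.8,0,0,0,1.3,0,0.7,0.8,0,0,0,1.3,0,0.7,0.8,0,0,0,1.3,0,0.7,0.8],
)

```text
time_s: 3.73
tcp_pos: [0.4639, -0.04, 0.0266]
tcp_rot: [-3.014, -0.13, -0.764]
ft_force: [-6.6, -0.8, 4.5]
width: 0.0701
```

```bash
python3 - <<'E'
from h import *
st(); print(telemetry.get_obs()['ft_torque'])
E
```

```text
t 3.73 p [ 0.4639 -0.04    0.0266] bedF -113.40456340080493 L 2.0937248627205083 tilt 28.4 yaw 5.1 F [-6.5959 -0.7884  4.4833] q [-0.3013 -0.7625  2.3261  0.2093  1.1244  1.1362]
[-0.0681  0.9652  0.0192]
```

move_arm(
  increments=[0,0,0,1,0,0.2,0.8,0,0,0,1,0,0.2,0.8,0,0,0,1,0,0.2,0.8,0,0,0,0.9,0,0.5,0.8,0,0,0,0.9,0,0.5,0.8],
)

```text
time_s: 4.15
tcp_pos: [0.4685, -0.0395, 0.0267]
tcp_rot: [-3.014, -0.13, -0.762]
ft_force: [-5.8, -0.9, 1.7]
width: 0.0702
```

move_arm(
  increments=[0,0,0,0.6,0,0.3,0.8,0,0,0,0.6,0,0.3,0.8,0,0,0,0.6,0,0.3,0.8],
)

```text
time_s: 4.4
tcp_pos: [0.4704, -0.0393, 0.0267]
tcp_rot: [-3.014, -0.13, -0.762]
ft_force: [-5.9, -0.5, 1.4]
width: 0.0702
```

move_arm(
  increments=[0,0,0,0.6,0,0.3,0.8,0,0,0,0.6,0,0.3,0.8,0,0,0,0.6,0,0.3,0.8],
)

```text
time_s: 4.65
tcp_pos: [0.4724, -0.0391, 0.0267]
tcp_rot: [-3.014, -0.13, -0.762]
ft_force: [-6.1, -0.9, 1.7]
width: 0.0702
```

move_arm(
  increments=[0,0,0,0.5,0,0.2,0.8,0,0,0,0.5,0,0.2,0.8],
)

```text
time_s: 4.82
tcp_pos: [0.4734, -0.039, 0.0268]
tcp_rot: [-3.014, -0.13, -0.761]
ft_force: [-5.8, -1.0, 0.2]
width: 0.0702
```

move_arm(
  increments=[0,0,0,0.5,0,0.2,0.8,0,0,0,0.5,0,0.2,0.8],
)

```text
time_s: 4.98
tcp_pos: [0.4744, -0.0389, 0.0268]
tcp_rot: [-3.014, -0.13, -0.761]
ft_force: [-5.8, -0.2, 1.1]
width: 0.0702
```

move_arm(
  increments=[0,0,0,0.4,0,0.2,0.8],
)

```text
time_s: 5.07
tcp_pos: [0.4749, -0.0388, 0.0267]
tcp_rot: [-3.014, -0.13, -0.761]
ft_force: [-4.7, -1.1, 0.3]
width: 0.07
```

move_arm(
  increments=[0,0,0,0.5,0,0.3,0.8,0,0,0,0.5,0,0.3,0.8],
)

```text
time_s: 5.23
tcp_pos: [0.476, -0.0387, 0.0268]
tcp_rot: [-3.014, -0.13, -0.761]
ft_force: [-6.1, -0.8, 1.5]
width: 0.0704
```

move_arm(
  increments=[0,0,0,0.4,0,0.2,0.8],
)

```text
time_s: 5.32
tcp_pos: [0.4765, -0.0387, 0.0268]
tcp_rot: [-3.014, -0.13, -0.761]
ft_force: [-5.5, 0.7, 1.6]
width: 0.0703
```

move_arm(
  increments=[0,0,0,0.5,0,0.3,0.8,0,0,0,0.5,0,0.3,0.8],
)

```text
time_s: 5.48
tcp_pos: [0.4771, -0.0386, 0.0266]
tcp_rot: [-3.015, -0.131, -0.759]
ft_force: [-15.4, -1.4, 6.6]
width: 0.0698
```

move_arm(
  increments=[0,0,0,0.5,0,0.3,0.8],
)

```text
time_s: 5.57
tcp_pos: [0.4773, -0.0386, 0.0266]
tcp_rot: [-3.015, -0.131, -0.757]
ft_force: [-19.3, -1.7, 9.4]
width: 0.0707
```

move_arm(
  increments=[0,0,0,0.5,0,0.3,0.8],
)

```text
time_s: 5.65
tcp_pos: [0.4775, -0.0386, 0.0265]
tcp_rot: [-3.016, -0.131, -0.755]
ft_force: [-26.4, -1.7, 13.2]
width: 0.0702
```

```bash
python3 - <<'E'
from h import *
st()
im=imaging.camera('top')[:,:,::-1]; cv2.imwrite('pics/t2.png',cv2.resize(im[120:290,180:350],(680,680))[:600])
s=imaging.camera('side')[:,:,::-1]; cv2.imwrite('pics/s2.png',cv2.resize(s[140:250,180:340],(800,550),interpolation=cv2.INTER_CUBIC))
E
```

```text
t 5.65 p [ 0.4775 -0.0386  0.0265] bedF -99.73573186779393 L 2.3065220669414725 tilt 28.1 yaw 5.1 F [-26.4435  -1.685   13.2282] q [-0.283  -0.6992  2.2895  0.2015  1.0998  1.1504]
```

View pics/s2.png

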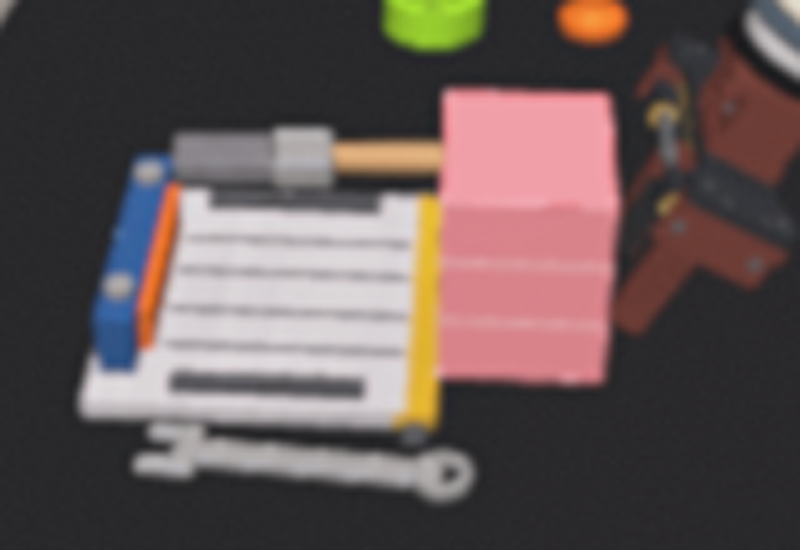

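The side view shows the block standing against the yellow bar. I batched three moves without reading the force in between, and the push reached about 26 N, over the 20 N limit. I'm backing off now and will read the force after each call from here on.

move_arm(
  increments=[0,0,0,-0.8,0,-0.3,0.8],
)

```text
time_s: 5.83
tcp_pos: [0.4771, -0.0386, 0.0267]
tcp_rot: [-3.015, -0.131, -0.758]
ft_force: [-12.2, -0.5, 4.6]
width: 0.0702
```

move_arm(
  increments=[0,0,0,0.2,0,0.1,0.8,0,0,0,0,0,0,0.8],
)

```text
time_s: 6.0
tcp_pos: [0.4773, -0.0386, 0.0266]
tcp_rot: [-3.015, -0.131, -0.757]
ft_force: [-16.8, -1.3, 8.1]
width: 0.0701
```

move_arm(
  increments=[0,0,0,0.1,0,-0.2,0.8,0,0,0,0,0,0,0.8,0,0,0,0,0,0,0.8,0,0,0,0,0,0,0.8,0,0,0,0,0,0,0.8],
)

```text
time_s: 6.42
tcp_pos: [0.4772, -0.0386, 0.0266]
tcp_rot: [-3.015, -0.131, -0.757]
ft_force: [-15.8, -1.3, 6.9]
width: 0.0701
```

move_arm(
  increments=[0,0,0,0,0,0,0.8,0,0,0,0,0,0,0.8,0,0,0,0,0,0,0.8],
)

```text
time_s: 6.67
tcp_pos: [0.4772, -0.0386, 0.0266]
tcp_rot: [-3.015, -0.131, -0.757]
ft_force: [-15.8, -0.5, 7.0]
width: 0.0701
```

move_arm(
  increments=[0,0,0,-8.8,0,-4.7,0.8,0,0,0,8.1,0,-15.2,0.8,0,0,0,8.1,0,-15.2,0.8,0,0,0,8.1,0,-15.2,0.8,0,0,0,8.1,0,-15.2,0.8],
)

```text
time_s: 7.08
tcp_pos: [0.4686, -0.04, 0.0974]
tcp_rot: [-3.013, -0.13, -0.766]
ft_force: [-0.1, 0.4, 1.1]
width: 0.0703
```

```bash
python3 - <<'E'
from h import *
st(); o=telemetry.get_obs()
# ik along arc
q=o['qpos']
for ph in np.radians([0,10,20,30,40,46]):
    P=O+F*(.004-.095*np.cos(ph)+.095*np.sin(ph)-.009)+L*.002+[0,0,.005+.095*np.sin(ph)+.095*np.cos(ph)-.005]
    q,c=ik(P,tool(28),q); print(ph.round(2),c<1e-6,q)
E
```

```text
t 7.08 p [ 0.4686 -0.04    0.0974] bedF -108.6557261162819 L 1.6580305883455528 tilt 28.5 yaw 5.1 F [-0.1167  0.357   1.1022] q [-0.2975 -0.7741  2.2073  0.1977  1.2499  1.1685]
0.0 True [-0.2757 -0.7339  2.1866  0.1784  1.2329  1.1859]
0.17 True [-0.2565 -0.6724  2.1247  0.1695  1.23    1.2059]
0.35 True [-0.2371 -0.6056  2.0634  0.1608  1.2214  1.2252]
0.52 True [-0.2183 -0.5356  2.0041  0.1525  1.2079  1.2431]
0.7 True [-0.2008 -0.4643  1.9482  0.145   1.1901  1.2592]
0.8 True [-0.191  -0.4215  1.9166  0.1409  1.1776  1.2678]
```

move_arm(
  increments=[0,0,0,2.2,0,1.2,0.8,0,0,0,2.2,0,1.2,0.8,0,0,0,1.8,0,0.9,0.8,0,0,0,0.4,0,0.2,0.8],
)

```text
time_s: 7.42
tcp_pos: [0.4756, -0.0391, 0.0943]
tcp_rot: [-3.014, -0.13, -0.76]
ft_force: [-0.8, 0.2, 0.3]
width: 0.0703
```

move_arm(
  increments=[0,0,0,0.6,0,0.3,0.8,0,0,0,0.7,0,-0.2,0.8],
)

```text
time_s: 7.58
tcp_pos: [0.4766, -0.0391, 0.095]
tcp_rot: [-3.014, -0.13, -0.76]
ft_force: [-2.2, -0.2, -0.9]
width: 0.0706
```

move_arm(
  increments=[0,0,0,0.7,0,-0.2,0.8,0,0,0,0.7,0,-0.2,0.8],
)

```text
time_s: 7.75
tcp_pos: [0.4774, -0.0391, 0.0963]
tcp_rot: [-3.014, -0.13, -0.759]
ft_force: [-2.2, -0.9, -1.4]
width: 0.0709
```

move_arm(
  increments=[0,0,0,0.7,0,-0.2,0.8,0,0,0,0.7,0,-0.2,0.8],
)

```text
time_s: 7.92
tcp_pos: [0.4789, -0.0391, 0.0981]
tcp_rot: [-3.014, -0.13, -0.762]
ft_force: [-2.5, 1.0, -2.0]
width: 0.0705
```

```bash
python3 - <<'E'
import numpy as np
t=np.radians(28.5); H=94
C=lambda p:np.array([-95*np.cos(p)+H*np.sin(p),95*np.sin(p)+H*np.cos(p)])
for a in range(2,48,2):
    d=C(np.radians(a+2))-C(np.radians(a)); print(a,d.round(2),(np.cos(t)*d[0]+np.sin(t)*d[1]).round(1),(np.sin(t)*d[0]-np.cos(t)*d[1]).round(1))
E
```

```text
2 [3.45 3.14] 4.5 -1.1
4 [3.56 3.02] 4.6 -1.0
6 [3.66 2.89] 4.6 -0.8
8 [3.76 2.76] 4.6 -0.6
10 [3.85 2.63] 4.6 -0.5
12 [3.94 2.49] 4.7 -0.3
14 [4.03 2.35] 4.7 -0.1
16 [4.11 2.21] 4.7 0.0
18 [4.18 2.07] 4.7 0.2
20 [4.25 1.92] 4.7 0.3
22 [4.32 1.77] 4.6 0.5
24 [4.38 1.62] 4.6 0.7
26 [4.43 1.46] 4.6 0.8
28 [4.48 1.31] 4.6 1.0
30 [4.52 1.15] 4.5 1.1
32 [4.56 0.99] 4.5 1.3
34 [4.59 0.83] 4.4 1.5
36 [4.62 0.67] 4.4 1.6
38 [4.64 0.51] 4.3 1.8
40 [4.65 0.35] 4.3 1.9
42 [4.66 0.19] 4.2 2.1
44 [4.66 0.02] 4.1 2.2
46 [ 4.66 -0.14] 4.0 2.3
```

move_arm(
  increments=[0,0,0,2.2,0,-0.6,0.8,0,0,0,2.3,0,-0.5,0.8,0,0,0,4.6,0,-1,0.8],
)

```text
time_s: 8.17
tcp_pos: [0.4862, -0.0385, 0.1048]
tcp_rot: [-3.014, -0.13, -0.763]
ft_force: [-1.8, 0.1, -2.2]
width: 0.0703
```

Light forces and rising along the arc as planned.

move_arm(
  increments=[0,0,0,4.6,0,-0.8,0.8,0,0,0,4.6,0,-0.6,0.8,0,0,0,4.6,0,-0.5,0.8,0,0,0,4.7,0,-0.3,0.8],
)

```text
time_s: 8.5
tcp_pos: [0.502, -0.0373, 0.1162]
tcp_rot: [-3.014, -0.13, -0.765]
ft_force: [-2.5, -0.0, -1.4]
width: 0.0704
```

```bash
python3 - <<'E'
from h import *
st()
s=imaging.camera('side')[:,:,::-1]; cv2.imwrite('pics/s3.png',cv2.resize(s[100:250,180:340],(640,600),interpolation=cv2.INTER_CUBIC))
E
```

```text
t 8.5 p [ 0.502  -0.0373  0.1162] bedF -75.16398777435629 L 1.433943346031509 tilt 28.5 yaw 5.1 F [-2.4863 -0.0277 -1.382 ] q [-0.2605 -0.6559  2.1065  0.1814  1.2266  1.2033]
```

View pics/s3.png

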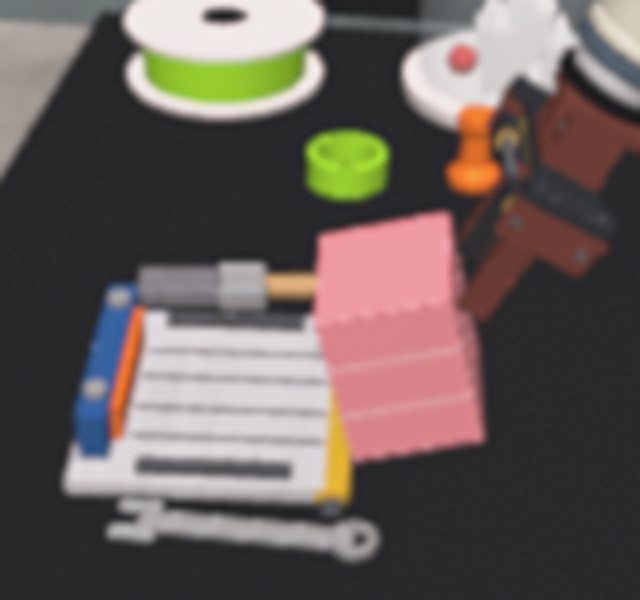

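The side view shows the block tipping about its foot at the bar, roughly 12° over, with the fingers following at its back face, around (470,310). I'll carry on along the arc.

move_arm(
  increments=[0,0,0,4.7,0,-0.1,0.8,0,0,0,4.7,0,0,0.8,0,0,0,4.7,0,0.2,0.8,0,0,0,4.7,0,0.3,0.8,0,0,0,4.6,0,0.5,0.8],
)

```text
time_s: 8.97
tcp_pos: [0.5229, -0.0355, 0.1264]
tcp_rot: [-3.014, -0.13, -0.765]
ft_force: [-2.0, 0.2, -0.1]
width: 0.0701
```

move_arm(
  increments=[0,0,0,4.6,0,0.7,0.8,0,0,0,4.6,0,0.8,0.8,0,0,0,4.6,0,1,0.8,0,0,0,4.5,0,1.1,0.8],
)

```text
time_s: 9.3
tcp_pos: [0.5406, -0.034, 0.1316]
tcp_rot: [-3.014, -0.13, -0.764]
ft_force: [-1.0, 0.5, 0.2]
width: 0.0702
```

move_arm(
  increments=[0,0,0,4.5,0,1.3,0.8,0,0,0,4.4,0,1.5,0.8,0,0,0,4.4,0,1.6,0.8],
)

```text
time_s: 9.55
tcp_pos: [0.5542, -0.0328, 0.1339]
tcp_rot: [-3.014, -0.13, -0.764]
ft_force: [-0.6, -0.4, -0.4]
width: 0.0703
```

move_arm(
  increments=[0,0,0,4.3,0,1.8,0.8,0,0,0,4.3,0,1.9,0.8,0,0,0,4.2,0,2.1,0.8],
)

```text
time_s: 9.8
tcp_pos: [0.5683, -0.0316, 0.135]
tcp_rot: [-3.014, -0.13, -0.764]
ft_force: [-0.3, 0.0, -0.2]
width: 0.07
```

```bash
python3 - <<'E'
from h import *
st()
s=imaging.camera('side')[:,:,::-1]; cv2.imwrite('pics/s4.png',cv2.resize(s[100:250,180:340],(640,600),interpolation=cv2.INTER_CUBIC))
E
```

```text
t 9.8 p [ 0.5683 -0.0316  0.135 ] bedF -8.64047549761891 L 1.2155378466552358 tilt 28.5 yaw 5.0 F [-0.3203  0.0494 -0.1802] q [-0.2044 -0.445   1.9349  0.157   1.179   1.2553]
```

View pics/s4.png

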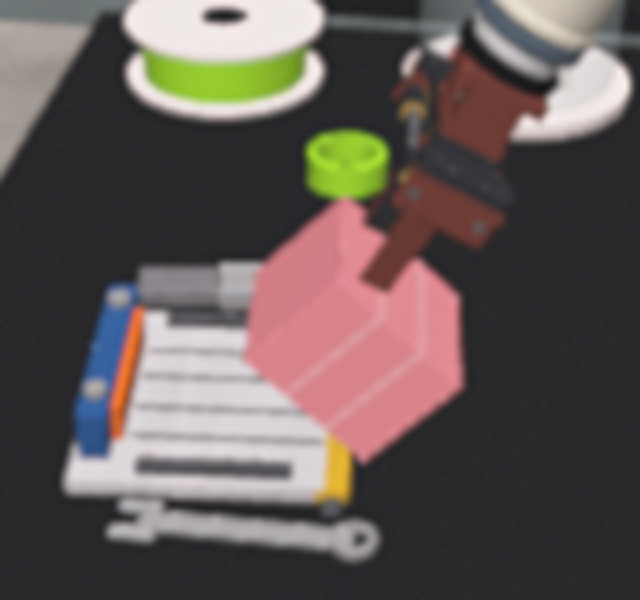

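The block is at about 45° now, fingertips still on the face near (375,285). I'll push a little further.

move_arm(
  increments=[0,0,0,4.1,0,2.2,0.8,0,0,0,4,0,2.2,0.8,0,0,0,2,0,1,0.8,0,0,0,0,0,0,0.8,0,0,0,0,0,0,0.8],
)

```text
time_s: 10.27
tcp_pos: [0.5791, -0.0306, 0.1349]
tcp_rot: [-3.014, -0.13, -0.763]
ft_force: [0.3, -0.3, 0.2]
width: 0.07
```

```bash
python3 - <<'E'
from h import *
st()
s=imaging.camera('side')[:,:,::-1]; cv2.imwrite('pics/s5.png',cv2.resize(s[100:250,180:340],(640,600),interpolation=cv2.INTER_CUBIC))
E
```

```text
t 10.27 p [ 0.5791 -0.0306  0.1349] bedF 2.256189631909441 L 1.2348191031446676 tilt 28.4 yaw 5.1 F [ 0.3158 -0.3441  0.2491] q [-0.1968 -0.4114  1.9106  0.1537  1.1692  1.2619]
```

View pics/s5.png

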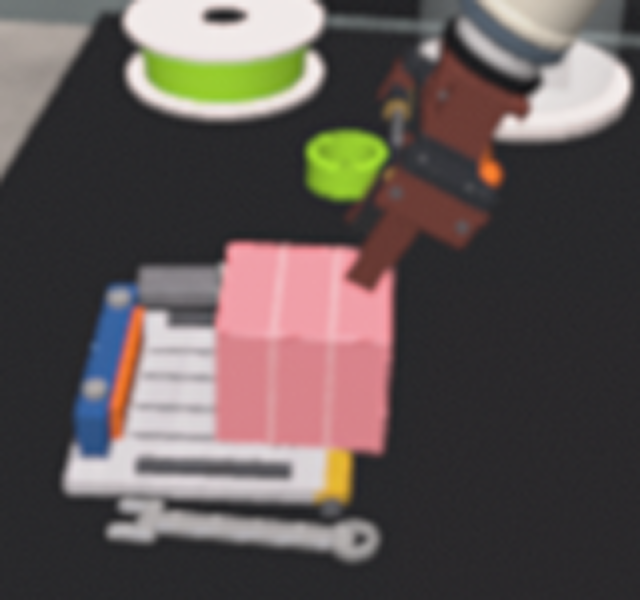

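It has fallen flat on the bed, slightly overhanging the bar, with the side strips visible either side. Next: measure it with the top camera.

```bash
python3 - <<'E'
from h import *
import cv2
# raise/gripper may occlude: use fit of visible pink
im=imaging.camera('top')[:,:,::-1].copy(); hsv=cv2.cvtColor(im,cv2.COLOR_BGR2HSV)
m=cv2.inRange(hsv,np.array((165,25,120)),np.array((180,150,255))); m[:120]=0;m[290:]=0;m[:,:200]=0;m[:,330:]=0
c=np.vstack([k for k in cv2.findContours(m,0,1)[0] if cv2.contourArea(k)>60]); h=cv2.convexHull(c); b=cv2.boxPoints(cv2.minAreaRect(h))
w=pix2w('top',b,.105)-O; print(np.c_[b,w@F*1e3,w@L*1e3])
print([np.degrees(np.arctan2(*(w[(i+1)%4]-w[i])[1::-1])).round(1) for i in range(4)])
cv2.imwrite('pics/t6.png',cv2.resize(im[110:270,190:350],(600,600)))
E
```

```text
[[238.1035 168.2414 100.8281  62.0025]
 [286.1862 164.2345 100.4968 -58.7431]
 [289.9173 209.0069 -12.0623 -56.8487]
 [241.8345 213.0138 -11.3592  62.1731]]
[np.float64(-85.1), np.float64(-175.9), np.float64(94.8), np.float64(5.0)]
```

View pics/t6.png

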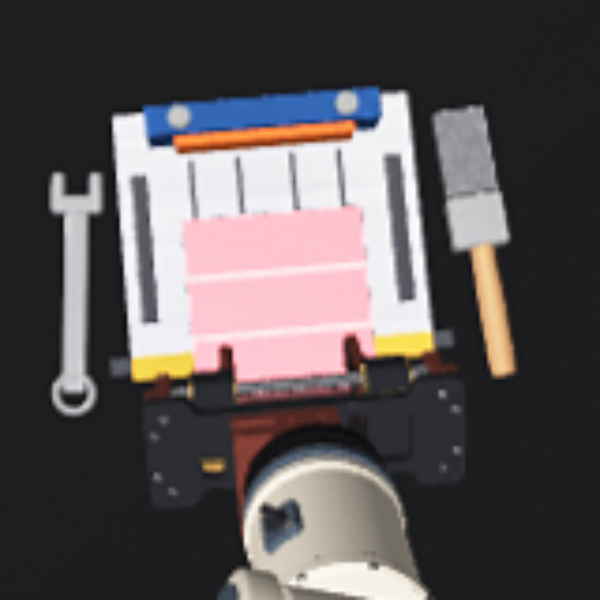

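move_arm(
  increments=[0,0,0,-22.9,0,-12.4,0.8,0,0,0,-22.9,0,-12.4,0.8,0,0,0,0,0,0,0.8],
)

```text
time_s: 10.62
tcp_pos: [0.5248, -0.0353, 0.1347]
tcp_rot: [-3.015, -0.129, -0.762]
ft_force: [0.2, -0.5, -0.0]
width: 0.0702
```

move_arm(
  increments=[0,0,0,-11.8,0,21.8,0.8,0,0,0,-11.8,0,21.8,0.8,0,0,0,-11.8,0,21.8,0.8,0,0,0,-11.8,0,21.8,0.8,0,0,0,0,0,0,0.8],
)

```text
time_s: 11.03
tcp_pos: [0.5241, -0.0337, 0.0293]
tcp_rot: [-3.015, -0.129, -0.75]
ft_force: [-0.8, -0.4, -1.4]
width: 0.0699
```

```bash
python3 - <<'E'
from h import *
st()
E
```

```text
t 11.03 p [ 0.5241 -0.0337  0.0293] bedF -52.80608689944354 L 3.027839296535339 tilt 28.0 yaw 5.0 F [-0.7769 -0.4091 -1.4124] q [-0.2347 -0.5204  2.1737  0.185   1.0323  1.1926]
```

move_arm(
  increments=[0,0,0,3.5,0,1.9,0.8,0,0,0,3.5,0,1.9,0.8,0,0,0,3.5,0,1.9,0.8,0,0,0,2.6,0,1.4,0.8,0,0,0,1.3,0,0.7,0.8],
)

```text
time_s: 11.45
tcp_pos: [0.5449, -0.033, 0.0377]
tcp_rot: [-3.013, -0.13, -0.768]
ft_force: [-0.6, -0.4, -0.5]
width: 0.0707
```

move_arm(
  increments=[0,0,0,1.3,0,0.6,0.8,0,0,0,1.3,0,0.6,0.8,0,0,0,1.3,0,0.6,0.8,0,0,0,1.3,0,0.6,0.8,0,0,0,1.3,0,0.6,0.8],
)

```text
time_s: 11.87
tcp_pos: [0.5501, -0.0323, 0.0361]
tcp_rot: [-3.015, -0.13, -0.761]
ft_force: [-6.9, -0.4, 3.7]
width: 0.0703
```

move_arm(
  increments=[0,0,0,1.8,0,0.9,0.8,0,0,0,1.8,0,0.9,0.8,0,0,0,1.8,0,0.9,0.8,0,0,0,1.8,0,0.9,0.8,0,0,0,1.8,0,0.9,0.8],
)

```text
time_s: 12.28
tcp_pos: [0.5599, -0.0315, 0.0362]
tcp_rot: [-3.015, -0.13, -0.76]
ft_force: [-6.8, -1.0, 3.4]
width: 0.0705
```

move_arm(
  increments=[0,0,0,1.8,0,0.9,0.8,0,0,0,1.8,0,0.9,0.8,0,0,0,1.8,0,0.9,0.8,0,0,0,1.8,0,0.9,0.8,0,0,0,1.8,0,0.9,0.8],
)

```text
time_s: 12.7
tcp_pos: [0.5698, -0.0306, 0.0362]
tcp_rot: [-3.015, -0.13, -0.76]
ft_force: [-5.3, -0.1, 2.7]
width: 0.0704
```

move_arm(
  increments=[0,0,0,1.9,0,0.7,0.8,0,0,0,1.9,0,0.7,0.8,0,0,0,1.9,0,0.7,0.8,0,0,0,1.8,0,0.9,0.8,0,0,0,1.8,0,0.9,0.8],
)

```text
time_s: 13.12
tcp_pos: [0.58, -0.0295, 0.0367]
tcp_rot: [-3.014, -0.13, -0.76]
ft_force: [-3.9, 0.5, -1.6]
width: 0.0701
```

```bash
python3 - <<'E'
from h import *
st(); o=telemetry.get_obs(); print(o['ft_torque'])
im=imaging.camera('top')[:,:,::-1].copy(); hsv=cv2.cvtColor(im,cv2.COLOR_BGR2HSV)
def box(lo,hi,z,amin):
    m=cv2.inRange(hsv,np.array(lo),np.array(hi)); m[:120]=0;m[290:]=0;m[:,:200]=0;m[:,330:]=0
    c=np.vstack([k for k in cv2.findContours(m,0,1)[0] if cv2.contourArea(k)>amin]); b=cv2.boxPoints(cv2.minAreaRect(cv2.convexHull(c)))
    w=pix2w('top',b,z)-O; print(np.c_[b,w@F*1e3,w@L*1e3])
box((165,25,120),(180,150,255),.105,60); box((5,150,120),(15,255,255),.042,20)
E
```

```text
t 13.12 p [ 0.58   -0.0295  0.0367] bedF 3.241197737791859 L 2.1937513169345793 tilt 28.3 yaw 5.1 F [-3.9147  0.5319 -1.5755] q [-0.1938 -0.346   2.0376  0.1686  0.9808  1.2307]
[-0.0535  0.9879  0.0863]
[[236.2295 155.5246 133.5051  64.0052]
 [284.8279 151.1066 134.2211 -58.6792]
 [289.3771 201.1476   7.4429 -57.4483]
 [240.7787 205.5656   7.1817  63.2068]]
[[235.9035 145.8414 174.104   64.4521]
 [283.9035 141.8414 173.9557 -65.6465]
 [284.2759 146.3103 161.5557 -65.4214]
 [236.2759 150.3103 161.7458  64.459 ]]
```

move_arm(
  increments=[0,0,0,1.8,0,0.9,0.8,0,0,0,1.8,0,0.9,0.8,0,0,0,1.8,0,0.9,0.8,0,0,0,1.8,0,0.9,0.8,0,0,0,1.8,0,0.9,0.8],
)

```text
time_s: 13.58
tcp_pos: [0.5909, -0.0287, 0.0382]
tcp_rot: [-3.014, -0.13, -0.764]
ft_force: [-4.5, -0.7, -1.8]
width: 0.0704
```

move_arm(
  increments=[0,0,0,1,0,0.5,0.8,0,0,0,1,0,0.5,0.8,0,0,0,1,0,0.5,0.8,0,0,0,0.9,0,0.5,0.8],
)

```text
time_s: 13.92
tcp_pos: [0.5952, -0.0284, 0.0384]
tcp_rot: [-3.014, -0.13, -0.764]
ft_force: [-3.3, -0.6, -1.6]
width: 0.07
```

move_arm(
  increments=[0,0,0,0.9,0,0.5,0.8,0,0,0,0.9,0,0.5,0.8,0,0,0,0.9,0,0.5,0.8,0,0,0,0.9,0,0.5,0.8,0,0,0,0.9,0,0.5,0.8],
)

```text
time_s: 14.33
tcp_pos: [0.6003, -0.0279, 0.0384]
tcp_rot: [-3.014, -0.13, -0.764]
ft_force: [-3.7, -0.0, -2.8]
width: 0.0702
```

move_arm(
  increments=[0,0,0,0.4,0,0.3,0.8,0,0,0,0.4,0,0.3,0.8],
)

```text
time_s: 14.5
tcp_pos: [0.6013, -0.0278, 0.0383]
tcp_rot: [-3.014, -0.13, -0.764]
ft_force: [-3.9, 0.3, -1.3]
width: 0.07
```

move_arm(
  increments=[0,0,0,0.4,0,0.2,0.8,0,0,0,0.4,0,0.2,0.8],
)

```text
time_s: 14.67
tcp_pos: [0.6021, -0.0278, 0.0383]
tcp_rot: [-3.014, -0.13, -0.764]
ft_force: [-4.0, -0.3, -0.9]
width: 0.07
```

move_arm(
  increments=[0,0,0,0.4,0,0.2,0.8,0,0,0,0.4,0,0.2,0.8],
)

```text
time_s: 14.83
tcp_pos: [0.603, -0.0277, 0.0383]
tcp_rot: [-3.014, -0.13, -0.764]
ft_force: [-3.4, -0.6, -1.9]
width: 0.0707
```

move_arm(
  increments=[0,0,0,0.4,0,0.2,0.8,0,0,0,0.4,0,0.2,0.8],
)

```text
time_s: 15.0
tcp_pos: [0.6039, -0.0276, 0.0383]
tcp_rot: [-3.014, -0.13, -0.764]
ft_force: [-3.5, 0.1, -1.3]
width: 0.0701
```

move_arm(
  increments=[0,0,0,0.4,0,0.3,0.8,0,0,0,0.5,0,0.2,0.8],
)

```text
time_s: 15.17
tcp_pos: [0.605, -0.0275, 0.0383]
tcp_rot: [-3.014, -0.13, -0.764]
ft_force: [-3.1, -0.2, -1.7]
width: 0.0701
```

move_arm(
  increments=[0,0,0,0.4,0,0.3,0.8,0,0,0,0.5,0,0.2,0.8],
)

```text
time_s: 15.33
tcp_pos: [0.606, -0.0274, 0.0383]
tcp_rot: [-3.014, -0.13, -0.764]
ft_force: [-4.4, -0.6, -1.4]
width: 0.0703
```

move_arm(
  increments=[0,0,0,0.4,0,0.3,0.8,0,0,0,0.5,0,0.2,0.8],
)

```text
time_s: 15.5
tcp_pos: [0.607, -0.0273, 0.0383]
tcp_rot: [-3.014, -0.13, -0.764]
ft_force: [-4.2, 0.1, -1.0]
width: 0.0703
```

move_arm(
  increments=[0,0,0,0.4,0,0.3,0.8,0,0,0,0.5,0,0.2,0.8],
)

```text
time_s: 15.67
tcp_pos: [0.6081, -0.0272, 0.0383]
tcp_rot: [-3.014, -0.13, -0.764]
ft_force: [-3.4, -0.2, -0.0]
width: 0.0704
```

move_arm(
  increments=[0,0,0,0.4,0,0.3,0.8,0,0,0,0.5,0,0.2,0.8],
)

```text
time_s: 15.83
tcp_pos: [0.6091, -0.0272, 0.0383]
tcp_rot: [-3.014, -0.13, -0.764]
ft_force: [-4.5, 0.1, -0.6]
width: 0.0704
```

move_arm(
  increments=[0,0,0,0.4,0,0.3,0.8,0,0,0,0.5,0,0.2,0.8],
)

```text
time_s: 16.0
tcp_pos: [0.6101, -0.027, 0.0383]
tcp_rot: [-3.014, -0.13, -0.764]
ft_force: [-4.7, 0.1, -0.4]
width: 0.0697
```

move_arm(
  increments=[0,0,0,0.4,0,0.3,0.8,0,0,0,0.5,0,0.2,0.8],
)

```text
time_s: 16.17
tcp_pos: [0.6111, -0.027, 0.0382]
tcp_rot: [-3.014, -0.13, -0.764]
ft_force: [-4.1, -0.2, -0.2]
width: 0.0705
```

move_arm(
  increments=[0,0,0,0.4,0,0.3,0.8,0,0,0,0.5,0,0.2,0.8],
)

```text
time_s: 16.33
tcp_pos: [0.6121, -0.0269, 0.0382]
tcp_rot: [-3.014, -0.13, -0.764]
ft_force: [-5.5, -0.4, -1.2]
width: 0.0703
```

move_arm(
  increments=[0,0,0,0.4,0,0.2,0.8,0,0,0,0.4,0,0.2,0.8],
)

```text
time_s: 16.5
tcp_pos: [0.613, -0.0268, 0.0382]
tcp_rot: [-3.014, -0.13, -0.764]
ft_force: [-4.5, -1.1, -1.4]
width: 0.07
```

move_arm(
  increments=[0,0,0,0.4,0,0.2,0.8,0,0,0,0.4,0,0.2,0.8],
)

```text
time_s: 16.67
tcp_pos: [0.6139, -0.0267, 0.0382]
tcp_rot: [-3.014, -0.13, -0.764]
ft_force: [-4.4, -0.8, -0.0]
width: 0.0701
```

move_arm(
  increments=[0,0,0,0.4,0,0.3,0.8,0,0,0,0.5,0,0.2,0.8],
)

```text
time_s: 16.83
tcp_pos: [0.6145, -0.0266, 0.0381]
tcp_rot: [-3.014, -0.13, -0.762]
ft_force: [-10.4, -0.8, 2.6]
width: 0.0705
```

Contact with the pad. Next a small step up to about 14 N (10 N at the pad plus about 4 N of sliding friction).

move_arm(
  increments=[0,0,0,0.2,0,0.1,0.8,0,0,0,0,0,0,0.8],
)

```text
time_s: 17.0
tcp_pos: [0.6145, -0.0266, 0.0381]
tcp_rot: [-3.015, -0.13, -0.761]
ft_force: [-9.8, -0.9, 2.8]
width: 0.0701
```

move_arm(
  increments=[0,0,0,0.3,0,0.1,0.8,0,0,0,0,0,0,0.8],
)

```text
time_s: 17.17
tcp_pos: [0.6146, -0.0266, 0.0381]
tcp_rot: [-3.015, -0.13, -0.761]
ft_force: [-11.3, -0.8, 2.9]
width: 0.0705
```

move_arm(
  increments=[0,0,0,0.3,0,0.2,0.8,0,0,0,0,0,0,0.8],
)

```text
time_s: 17.33
tcp_pos: [0.6147, -0.0267, 0.0381]
tcp_rot: [-3.015, -0.13, -0.76]
ft_force: [-14.3, -1.6, 5.2]
width: 0.07
```

Holding here for 0.67 s.

move_arm(
  increments=[0,0,0,0,0,0,0.8,0,0,0,0,0,0,0.8,0,0,0,0,0,0,0.8,0,0,0,0,0,0,0.8],
)

```text
time_s: 17.67
tcp_pos: [0.6147, -0.0267, 0.038]
tcp_rot: [-3.015, -0.13, -0.76]
ft_force: [-15.3, -1.3, 6.0]
width: 0.0703
```

move_arm(
  increments=[0,0,0,0,0,0,0.8,0,0,0,0,0,0,0.8,0,0,0,0,0,0,0.8,0,0,0,0,0,0,0.8],
)

```text
time_s: 18.0
tcp_pos: [0.6147, -0.0266, 0.0381]
tcp_rot: [-3.015, -0.13, -0.76]
ft_force: [-15.7, -0.9, 5.6]
width: 0.07
```

```bash
python3 - <<'E'
from h import *
st(); print(telemetry.get_obs()['ft_torque'])
cv2.imwrite('pics/w7.png',imaging.camera('wrist')[:,:,::-1])
E
```

```text
t 18.0 p [ 0.6147 -0.0266  0.0381] bedF 38.02352612849335 L 1.9966069711020762 tilt 28.3 yaw 5.1 F [-15.6827  -0.897    5.5626] q [-0.1724 -0.2409  1.9509  0.1586  0.9595  1.2522]
[-0.1791  1.9442 -0.011 ]
```

View pics/w7.png

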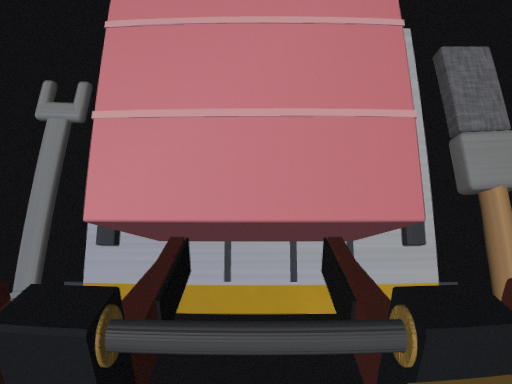

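The wrist view shows the block lying square between the strips, its near end level at row 220 and both fingers on it. I'll back off and check.

move_arm(
  increments=[0,0,0,-1.8,0,-0.9,0.8,0,0,0,-8.8,0,-4.7,0.8,0,0,0,-17.6,0,-9.5,0.8,0,0,0,-17.6,0,-9.5,0.8,0,0,0,-17.6,0,-9.5,0.8],
)

```text
time_s: 18.47
tcp_pos: [0.5447, -0.0329, 0.0394]
tcp_rot: [-3.013, -0.13, -0.769]
ft_force: [-0.3, -0.4, 0.5]
width: 0.0704
```

move_arm(
  increments=[0,0,0,12,0,-22,0.8,0,0,0,12,0,-22,0.8,0,0,0,12,0,-22,0.8,0,0,0,12,0,-22,0.8,0,0,0,0,0,0,0.8],
)

```text
time_s: 18.88
tcp_pos: [0.548, -0.0342, 0.1474]
tcp_rot: [-3.011, -0.13, -0.786]
ft_force: [0.3, 0.1, 1.4]
width: 0.0705
```

```bash
python3 - <<'E'
from h import *
st()
t=imaging.camera('top')[:,:,::-1]; s=imaging.camera('side')[:,:,::-1]
z=lambda a:cv2.resize(a,(400,400),interpolation=cv2.INTER_CUBIC)
cv2.imwrite('pics/f8.png',np.hstack([z(t[100:260,190:350]),z(s[110:270,170:330])]))
E
```

```text
t 18.88 p [ 0.548  -0.0342  0.1474] bedF -29.088638100185346 L 0.36499867828683785 tilt 29.3 yaw 5.0 F [0.253  0.0522 1.3687] q [-0.2225 -0.5235  1.9714  0.1647  1.2093  1.2414]
```

View pics/f8.png

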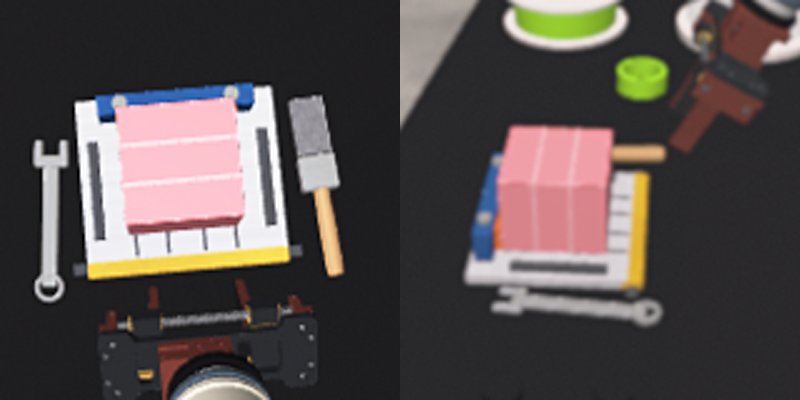

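The block lies flat between the strips, with its end at the orange pad. The robot is clear, and the spanner, brush and ring are unmoved.

```bash
python3 -c "
from plant import order
print(order.close_job())"
```

```text
the job is handed in; nothing more can be done
None
```

The block is loaded and the job is handed in, but one push went over your 20 N limit. When the block met the yellow bar I made three moves without reading the force in between. The push rose to about 26 N forward (about 30 N in all) for under 0.2 s before I backed off.

- **Bar:** after backing off I held a steady push of about 16 N forward (17 N in all) for 0.67 s with the block still standing. Sliding friction was about 6 N, so I estimate the bar got about 10 N; I could not measure that directly.
- **Tipping:** the block followed the arc at 2–3 N and fell flat on the bed by itself.
- **Orange pad:** I held a push of 14–16 N forward (up to 17 N in all) for 0.67 s. Friction was about 4 N, so I estimate the pad got 10–11 N.

**Last checks:** the pictures show the block lying flat and square between the strips with its end at the orange pad. The gripper is clear of it, and the spanner, brush and green ring look unmoved. The bottles, cup and rook were outside that final picture, but the arm stayed well away from them. The job took about 19 s of the 72 s allowed.

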